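Drift the rack connector plate into line

ROBOT

A 6-joint arm with a two-finger parallel gripper is mounted at the origin on the work surface. World frame = base frame: x ahead of the robot, y to its left, z up, the work surface at z = 0. Lengths are in m, angles in rad, forces in N, time in s.
With the tool pointing down it reaches from about 0.4 to 0.825 m from the base axis. Payload 7 kg.
Tool frame: the origin (TCP) lies between the finger pads; the fingertips stand 8 mm ahead of it and the grasp point (between the pads) lies 11 mm behind it (arm.finger_overhang is the distance from the TCP to the fingertips, in m); z points along the fingers, y is the line along which they close (so a half turn about z gives the same grasp; the last joint's range is limited). The gripper opens to 88 mm and grips with 3 to 60 N. Pads are 19 mm wide; open, the fingers measure 130 mm over their backs; the gripper's body (78 mm by 193 mm) begins 47 mm behind the grasp point.
Start: joints at [-0.858, 0.359, 0.012, 0, -1.224, -0.288], TCP at [0.278, -0.615, 0.235] pointing down, gripper open.
Joint ranges: [-3.07, 3.07], [-1.43, 2.12], [-1.02, 1.25], [-3.03, 1.67], [-3.05, -0], [-3.03, 3.03]. Speed limits (rad/s): [2.39, 2.39, 3.01, 3.14, 3.14, 3.14].

INTERFACE

Orientations are given as [roll, pitch, yaw] about the fixed x, y, z axes, in that order (R = Rz(yaw) Ry(pitch) Rx(roll)).
In Python, from station import arm gives the robot as it stands.
- The arm moves only by the tool move_arm, never from a script. Its argument "rows" is text: rows parted by semicolons, each of 7 numbers parted by spaces: the turn, a rotation vector about the tool's x, y, z in degrees, then the shift along the tool's x, y, z in m, then the finger opening in m, from 0 to 0.0876. A call has 1 to 8 rows; each row shifts and turns the commanded pose from where the row before left it, along the tool's axes as they then stand; what a row does not reach is not made up. A row lasts 1/8 s, in which the tool goes at most 62.5 mm and 10.7 degrees, less where a joint would pass 70% of its speed; a pose out of reach is approached as far as the arm can. A call is refused whole if a number of a shift passes 0.0625 or a number of a turn 10.7, either way. A call with a gripper value outside its range is refused whole. The fingers move at their own pace and stop on an object; "squeeze" is the grip in N (left out, the last holds). Time passes only in rows, so rows that do not move let the fingers close. It gives the time, the measured TCP pose, the force, the opening and the grip force at its end, in the units of the state.
- arm.get_state(): the state, without advancing time (a new reading comes with each control period).
- arm.grab_frame(name): name is "side" or "top" or "wrist"; returns (picture, depth): 400x640x3 uint8, blue, green, red; 400x640 float32, m along the optical axis (not along the pixel's ray), 0 where there is no reading.
- arm.camera_model(name): a dict with "mtx" (3x3 intrinsics, pixels), "camera_from_world" (4x4, takes a point from world to camera coordinates); the wrist camera has in their place "mount" (4x4, takes a point from camera to tool coordinates, whose origin is the TCP and whose axes are the flange's). Camera axes: x right, y down, z forward; pixel columns grow to the right and rows downward; lengths in m; the calibration is good to about 2 mm. A picture is of the moment at which its call begins: read the wrist's pose just before it. camera_model takes no time and is no camera call.
- arm.job_done(): hands the job in; it is judged then, once.
The state is a dict: "t": time; "q": joint angles; "qd": joint speeds; "joint_efforts": joint torques, N m; "eef_pos": TCP position; "ee_rot": TCP orientation; "force": force on the tool from outside, world axes, zero at the start; "moment": the same for the moment, N m; "width": finger opening in m; "gripper_force": force on a finger pad.
Only numpy, scipy, OpenCV 4.12 (cv2) and the standard library are available. Lean on these libraries where they do the work, as an engineer would, in place of code of your own. Each camera call takes 0.05 s, during which the arm holds its last target. There are 200 camera calls.

TASK

Take the tapered drift with the orange grip out of the wooden block and push it down through the hole in the white connector plate and on through the hidden, out-of-line hole of the strap beneath it in the blue upright, so that the plate is drawn into line and the drift's collar sits flat on the plate; leave it standing there. Feel for the second hole and ease the drift in without forcing it against the steel (lean on it no harder than about 20 N in any direction), and leave everything else on the table where it is.

Things in the scene. Friction and masses are not known exactly. Their poses are not given: they have to be found in the camera images.
- drift: Tapered steel drift with an ORANGE square grip, standing in the rest block, collar on the block's top. Origin on its axis at the underside of the collar (40 mm across, 6 mm thick); z up. Grip: 22 x 22 mm, faces square to its x and y, z = +6 to +64 mm. Shank 26.5 mm across from z = 0 to -18, then a straight taper to a blunt 7 mm tip at z = -68. About 250 to 450 g. Its yaw is up to 20 degrees off the block's
- drift_tip (a point): The drift's tip, on its axis, 68 mm below the collar's underside
- upright: Blue rack upright, a fixed open channel 250 mm long (x axis), 82 wide, 90 high (end lips 92), on cradles; origin on the table under its middle. A dark steel strap, 6 mm thick, top 78 mm above the table, is clamped rigidly inside, under the plate, with a 28 mm hole on the centre line whose pose is not measured (see plate_hole). Below the strap it is empty to the table
- plate_hole (a point): Centre of the mouth of the 28 mm hole in the white plate's top face, 88 mm above the table, on the upright's centre line. The plate, 6 mm thick, slides only along the upright's x, 18 mm either way, about 5 N friction, no spring. The strap's hole starts 9 to 14 mm off this one along the upright's x, to +x or -x, unknown. The shank has 0.75 mm play all round in either hole
- rest: The wooden rest block, fixed, 160 x 70 mm, 75 mm high, origin under its middle; two 29 mm through holes at x = -45 and +45 mm. One holds the drift, the other the straight pin with the blue grip
- plain_pin: Not to be used: straight steel pin with a BLUE square grip, same collar and grip as the drift but a 45 mm untapered shank, standing in the rest block's other hole; origin at the collar's underside
- tape: bystander: roll of brown tape lying flat, 90 mm across, 40 mm high, origin under its middle
- carton: bystander: cardboard carton 120 x 90 x 70 mm high, origin under its middle
- hammer: bystander: hammer lying on the table, 260 mm long, 26 mm high, wooden handle, origin at mid length
- glue: bystander: white glue bottle 40 mm across, 120 mm high, origin under its middle
- trophy: bystander: brass cup 60 mm across, 100 mm high, origin under its middle
- wrench: bystander: steel wrench lying on the table, 150 mm long, 8 mm high, origin at mid length

How it is judged:
On the way, in this order (a step that is already met when the one before it is completed fails the run):
1. the drift is lifted clear of the rest block (height (world z) of drift_tip above 0.09 m and contact force between drift and rest below 0.1 N), for 0.1 s.
2. the drift's tip is through the plate's hole and has found the strap's hole (z of drift_tip in the frame of upright below 0.066 m and horizontal distance between drift_tip and plate_hole below 0.016 m), for 0.1 s.
At the end, for the whole second after the job is handed in: the drift stands in both holes with its collar's underside within 2 mm of the plate's top, its axis within 3 mm of the plate hole's centre and within 4 degrees of upright, released and at rest (z of drift in the frame of plate_hole below 0.002 m and horizontal distance between drift and plate_hole below 0.003 m and angle between drift's own z axis and vertical below 0.07 rad and linear speed of drift below 0.01 m/s); the robot touches nothing.
It fails at once if the drift is forced: more than 30 N between the drift and the upright, plate or strap (contact force between drift and upright above 30 N or contact force between drift and strap above 30 N).
It fails at once if a bystander (straight pin, tape, carton, hammer, glue, trophy or wrench) is moved more than 20 mm (distance of any of plain_pin, tape, carton, hammer, glue, trophy, wrench from where it was at the start of the episode above 0.02 m).
It also fails if it takes over 64 s, if anything falls off the work surface, if the arm or the gripper's body presses on something with over 40 N, if the wrist force passes 120 N, or if a joint passes its speed limit or range.

## Working session

There is one attempt and no reset: what is moved stays moved. The work goes in short steps, Python scripts to look and compute and a tool call to move; the robot and the scene stay as the last step left them, time stands still between calls to the robot, and variables do not carry over. Pictures are saved under pics/ and viewed, at most 10 in all, crops included, and the job is handed in when it is done.

Besides the shell and the picture viewer there is one more tool, called after "Call:" as a command line: name --argument value ..., lists and objects as JSON in quotes. move_arm: Moves the arm, as the interface text tells. Its arguments: {"type":"object","properties":{"rows":{"type":"string"},"squeeze":{"type":"number"}},"required":["rows"]}

```bash
mkdir -p pics; ls; cat > h.py <<'E'
import numpy as np, cv2
from station import arm
from scipy.spatial.transform import Rotation as R
def cloud(name):
    s=arm.get_state(); im,d=arm.grab_frame(name); m=arm.camera_model(name); K=np.array(m["mtx"])
    if "mount" in m:
        M=np.array(m["mount"]); T=np.eye(4); T[:3,:3]=R.from_euler("xyz",s["ee_rot"]).as_matrix(); T[:3,3]=s["eef_pos"]; W=T@M
    else: W=np.linalg.inv(np.array(m["camera_from_world"]))
    v,u=np.mgrid[:400,:640]
    P=np.stack([(u-K[0,2])/K[0,0]*d,(v-K[1,2])/K[1,1]*d,d],-1)
    P=P@W[:3,:3].T+W[:3,3]; P[d==0]=np.nan
    return im,d,P
E
python3 - <<'E'
from h import *
print(arm.get_state())
a,d,P=cloud("top"); b,d2,P2=cloud("side")
np.save("top.npy",P);np.save("side.npy",P2);cv2.imwrite("pics/t.png",a);cv2.imwrite("pics/s.png",b);
print(np.nanmin(P.reshape(-1,3),0),np.nanmax(P.reshape(-1,3),0))
E
```

```text
pics
{'t': 0.0, 'q': array([-8.57898782e-01,  3.59361891e-01,  1.10948537e-02, -3.50114134e-04,
       -1.22406361e+00, -2.88097277e-01]), 'qd': array([ 0.00099242,  0.00011014, -0.00051422, -0.00114232,  0.00031798,
       -0.00017212]), 'joint_efforts': array([ 1.55980331e-03, -5.82714736e+01,  2.93058157e+01,  6.99683771e+00,
        6.84496423e-03, -1.33444414e-04]), 'eef_pos': array([ 0.27799164, -0.61460704,  0.23365449]), 'ee_rot': array([ 3.14002804e+00, -1.20417909e-04, -2.71691152e+00]), 'force': array([0.11705006, 0.73258836, 0.25233621]), 'moment': array([-0.00180493, -0.01714507, -0.05250058]), 'gripper_force': 0.0, 'width': 0.08762732411378761}
[-0.49404948 -1.8160387  -0.77727378] [1.80795322 1.85861764 0.82529334]
```

View pics/t.png

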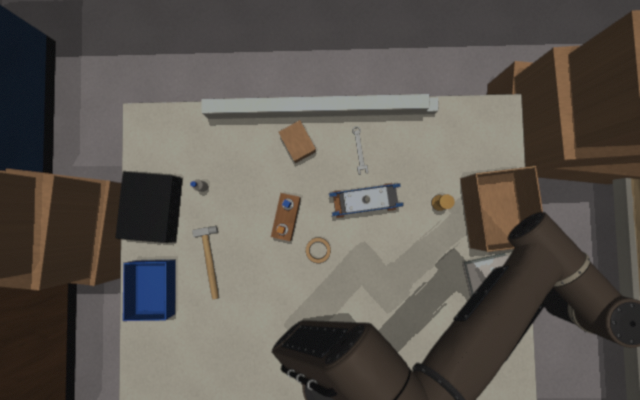

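View pics/s.png

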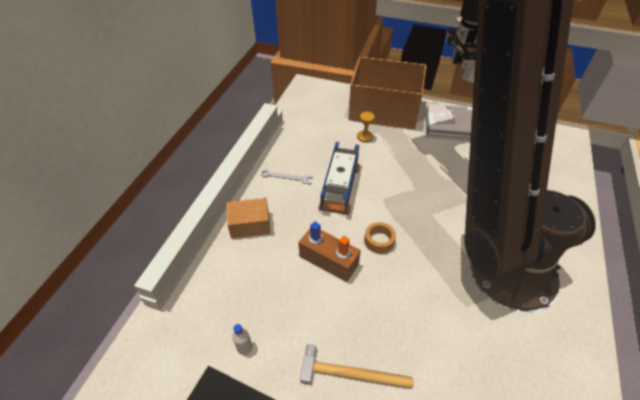

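The top view shows the rest block with the orange grip near (281,230) and the blue grip near (287,204). The upright is centred at about (366,200), with the plate hole at (366,199) and the tape at (318,250). Next I convert these to world positions.

```bash
python3 - <<'E'
from h import *
P=np.load("top.npy");a=cv2.imread("pics/t.png");hsv=cv2.cvtColor(a,cv2.COLOR_BGR2HSV)
for n,(u,v) in dict(orange=(281,230),blue=(287,204),hole=(366,199),tape=(318,240),cup=(443,202),plateL=(350,203),plateR=(385,198),carton=(297,142),wr=(360,150)).items(): print(n,P[v,u].round(3))
Q=P[185:250,265:410]; q=Q.reshape(-1,3)
# rest top & grips
P2=np.load("side.npy");s=cv2.imread("pics/s.png");h2=cv2.cvtColor(s,cv2.COLOR_BGR2HSV)
for nm,PP,H,box in (("top",P,hsv,(180,250,260,305)),("side",P2,h2,(215,265,295,365))):
  v0,v1,u0,u1=box; r=PP[v0:v1,u0:u1]; h=H[v0:v1,u0:u1]
  for c,lo,hi in (("or",5,16),("bl",105,125)):
    m=(h[...,0]>=lo)&(h[...,0]<=hi)&(h[...,1]>150)&(r[...,2]>.085)
    if m.any(): print(nm,c,m.sum(),np.nanmedian(r[m],0).round(4),np.nanmin(r[m],0).round(3),np.nanmax(r[m],0).round(3))
def rect(m,pts):
  print(cv2.minAreaRect((pts[m][:,:2]*1000).astype(np.float32)))
r=P[180:250,260:305].reshape(-1,3); rect((abs(r[:,2]-.075)<.006),r)
r=P[175:225,325:410].reshape(-1,3); rect((abs(r[:,2]-.089)<.008),r)
r=P2[135:215,315:365].reshape(-1,3); rect((abs(r[:,2]-.089)<.008),r)
r=P2[220:280,295:365].reshape(-1,3); rect((abs(r[:,2]-.075)<.006),r)
print(P2[169,341],P2[241,343],P2[229,315])
E
```

```text
orange [0.464 0.138 0.138]
blue [0.551 0.117 0.137]
hole [ 0.57  -0.163 -0.003]
tape [0.424 0.017 0.044]
cup [ 0.549 -0.415  0.103]
plateL [ 0.552 -0.098  0.087]
plateR [ 0.567 -0.218  0.096]
carton [0.773 0.085 0.072]
wr [ 0.752 -0.144  0.006]
top or 29 [0.4645 0.1382 0.1393] [0.458 0.13  0.124] [0.474 0.151 0.145]
top bl 23 [0.551  0.1196 0.1383] [0.544 0.109 0.133] [0.561 0.126 0.146]
side or 151 [0.4621 0.1492 0.1262] [0.451 0.132 0.088] [0.477 0.156 0.144]
side bl 36 [0.5493 0.1245 0.1395] [0.541 0.113 0.132] [0.557 0.134 0.142]
((510.71636962890625, 131.59307861328125), (70.62017822265625, 159.91427612304688), 76.6434326171875)
((565.3303833007812, -152.8372039794922), (82.12361145019531, 250.35140991210938), 6.8629536628723145)
((561.6351928710938, -153.93296813964844), (82.86945343017578, 255.84439086914062), 6.680229187011719)
((507.60894775390625, 130.98712158203125), (72.7206039428711, 161.85089111328125), 76.36927032470703)
[ 0.58011526 -0.22903023  0.01103779] [0.46471977 0.14597275 0.13671149] [0.54602151 0.13414275 0.13895964]
```

```bash
cat >> h.py <<'E'
def go(pos,yaw=None,pos0=None,maxs=.06):
    """shift in tool axes (and turn about tool z) from measured pose to pos, tool kept vertical"""
    s=arm.get_state(); r=R.from_euler("xyz",s["ee_rot"]); M=r.as_matrix()
    d=M.T@(np.array(pos)-(s["eef_pos"] if pos0 is None else pos0)); n=int(np.ceil(abs(d).max()/maxs)); n=max(n,int(np.ceil(np.linalg.norm(d)/.062)))
    print("shift tool",d.round(4),"rows",n,"each",(d/n).round(4),"t",s["t"])
    if yaw is not None:
        rv=(r.inv()*R.from_euler("xyz",[np.pi,0,yaw])).as_rotvec(degrees=True); print("turn",rv.round(2))
E
python3 - <<'E'
from h import *
m=arm.camera_model("wrist"); print(np.array(m["mount"]).round(3),m["mtx"])
go([.50,-.16,.30])
E
```

```text
[[-0.001 -0.952 -0.307  0.084]
 [ 1.    -0.001  0.     0.001]
 [-0.    -0.307  0.952 -0.15 ]
 [ 0.     0.     0.     1.   ]] [[285.72301862   0.         321.59896955]
 [  0.         285.72301862 197.68323817]
 [  0.           0.           1.        ]]
shift tool [-0.3896  0.3229 -0.0659] rows 9 each [-0.0433  0.0359 -0.0073] t 0.1
```

Call:
move_arm --rows "0 0 0 -0.05 0.033 -0.004 0.0876;0 0 0 -0.05 0.033 -0.004 0.0876;0 0 0 -0.05 0.033 -0.004 0.0876;0 0 0 -0.05 0.033 -0.004 0.0876;0 0 0 -0.05 0.033 -0.004 0.0876;0 0 0 -0.05 0.033 -0.004 0.0876;0 0 0 -0.05 0.033 -0.004 0.0876;0 0 0 -0.05 0.033 -0.004 0.0876"

```text
t: 1.1
eef_pos: [0.5344, -0.2077, 0.2666]
ee_rot: [3.141, -0.0, -2.717]
force: [0.1, 0.4, -0.7]
width: 0.0875
gripper_force: 0.0
```

Call:
move_arm --rows "0 0 0 -0.049 0.032 0 0.0876;0 0 0 0 0 0 0.0876;0 0 0 0 0 0 0.0876;0 0 0 0 0 0 0.0876"

```text
t: 1.6
eef_pos: [0.5646, -0.1611, 0.2665]
ee_rot: [3.141, -0.0, -2.718]
force: [-0.5, 0.3, -0.6]
width: 0.0876
gripper_force: 0.0
```

```bash
python3 - <<'E'
from h import *
a,d,P=cloud("wrist"); np.save("w1.npy",P); cv2.imwrite("pics/w1.png",a)
s=arm.get_state(); print(s["eef_pos"],s["ee_rot"],s["t"])
E
```

```text
[ 0.56464293 -0.16126807  0.26659706] [ 3.14155111e+00 -8.33539695e-05 -2.71831071e+00] 1.65
```

View pics/w1.png

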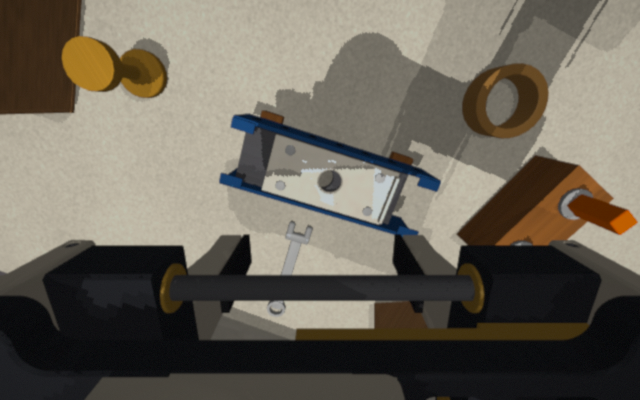

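The wrist view shows the plate hole at about (329,181), the plate and upright around it, and the orange drift at the right, about (600,210). I now measure the hole from the depth data and check which side the strap's hole lies on.

```bash
python3 - <<'E'
from h import *
P=np.load("w1.npy"); a=cv2.imread("pics/w1.png")
z=P[...,2]
for v in range(165,198,2): print(v,' '.join('%4d'%(1000*x) if x==x else ' nan' for x in z[v,312:348:2]))
sub=np.zeros(z.shape,bool); sub[160:202,308:350]=True
m=(sub&(z<.080)).astype(np.uint8); c,_=cv2.findContours(m,cv2.RETR_EXTERNAL,cv2.CHAIN_APPROX_NONE); c=max(c,key=cv2.contourArea)
print(cv2.fitEllipse(c))
# plane-intersect contour at z=.088
M=arm.camera_model("wrist"); K=np.array(M["mtx"]); s=arm.get_state()
W=np.eye(4); W[:3,:3]=R.from_euler("xyz",s["ee_rot"]).as_matrix(); W[:3,3]=s["eef_pos"]; W=W@np.array(M["mount"])
ray=np.c_[(c[:,0,0]-K[0,2])/K[0,0],(c[:,0,1]-K[1,2])/K[1,1],np.ones(len(c))]@W[:3,:3].T
X=W[:3,3]+ray*((.088-W[2,3])/ray[:,2])[:,None]
print(cv2.minEnclosingCircle((X[:,:2]*1000).astype(np.float32)), W[:3,3])
r=P[100:240,215:445].reshape(-1,3); k=(abs(r[:,2]-.0885)<.006); print("plate/upright",cv2.minAreaRect((r[k][:,:2]*1000).astype(np.float32)), np.median(r[k][:,2]))
cv2.imwrite("pics/w1c.png",cv2.resize(a[160:202,305:355],None,fx=12,fy=12,interpolation=cv2.INTER_NEAREST))
E
```

```text
165   89   88   87   86   88   87   88   87   87   88   87   87   89   88   87   87   89   89
167   89   87   86   88   88   87   88   88   86   88   88   88   87   88   86   88   87   88
169   89   88   88   89   88   88   88   88   88   88   88   88   88   87   88   89   87   88
171   88   88   89   88   87   88    0   -1    0    0   78   77   87   87   88   87   87   88
173   88   87   88   87   87    0    1    1    1    0   75   76   76   78   88   88   87   88
175   88   88   89   89    1    0    0    0    0    1    0   77   78   77   88   87   87   88
177   88   89   87   86    0    0    0    0    0    0   72   78   78   77   78   87   89   87
179   87   88   88    0    1    0    0    0    0   -1   76   77   77   78   78   88   88   88
181   88   88   88    2    0   -1   -1    0   -1    0   77   76   78   79   78   87   89   88
183   87   88   88   85    1    0    0    0    0   74   79   77   77   77   78   86   87   88
185   86   87   88   87    0    0    0    0   76   76   78   78   77   79   84   87   88   88
187   88   88   89   88   85   75   77   78   78   76   79   77   78   77   87   87   89   86
189   87   87   86   87   87   84   78   77   77   77   77   78   82   86   87   87   88   87
191   87   89   86   88   87   87   86   84  nan   82   84   86   87   88   89   88   87   87
193   87   87   88   88   88   90   87   87   86   88   86   87   87   88   87   88   89   88
195   87   88   89   87   87   88   88   89   88   88   88   88   87   88   88   87   87   86
197   88   87   87   87   86   87   89   88   88   87   87   87   88   87   86   87   87   87
((329.3160095214844, 180.06350708007812), (20.435962677001953, 22.068435668945312), 82.69622802734375)
((560.518310546875, -152.46461486816406), 13.486245155334473) [ 0.48777852 -0.19533831  0.41681753]
plate/upright ((561.6047973632812, -151.47161865234375), (82.48976135253906, 250.0207061767578), 6.7882890701293945) 0.08837112004856429
```

View pics/w1c.png

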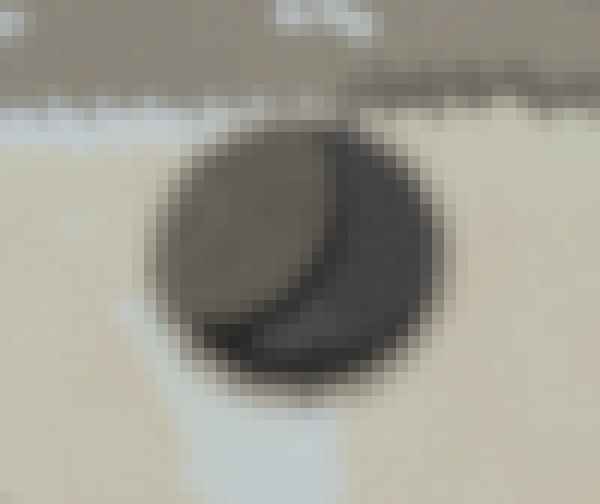

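The crop shows the strap hole's lit floor on the left and the strap as a dark crescent on the right. So the strap's hole lies toward image left. I move above the drift and fit the strap hole numerically at the same time.

Call:
move_arm --rows "0 0 0 -0.006 0.053 0 0.0876;0 0 0 -0.006 0.053 0 0.0876;0 0 0 -0.006 0.053 0 0.0876;0 0 0 -0.006 0.053 0 0.0876;0 0 0 -0.006 0.053 0 0.0876;0 0 0 -0.006 0.053 0 0.0876;0 0 0 0 0 0 0.0876;0 0 0 0 0 0 0.0876"

```text
t: 2.65
eef_pos: [0.467, 0.1437, 0.2667]
ee_rot: [-3.142, 0.0, -2.717]
force: [0.5, -0.4, 0.4]
width: 0.0876
gripper_force: 0.0
```

```bash
python3 - <<'E'
from h import *
P=np.load("w1.npy"); z=P[...,2]
# strap hole: crescent boundary pixels (0 -> strap), per row
M=arm.camera_model("wrist"); K=np.array(M["mtx"])
W=np.eye(4); W[:3,:3]=R.from_euler("xyz",[3.14155,-8e-5,-2.71831]).as_matrix(); W[:3,3]=[.56464,-.16127,.2666]; W=W@np.array(M["mount"])
def at(u,v,h):
    r=W[:3,:3]@[(u-K[0,2])/K[0,0],(v-K[1,2])/K[1,1],1]; return (W[:3,3]+r*(h-W[2,3])/r[2])[:2]*1000
E=[]
for v in range(172,187):
    row=z[v,312:348]; k=np.where((row<.02))[0]
    j=k.max(); 
    E.append(at(312+j+.5,v,.078))
E=np.array(E)
ax=np.array([-np.sin(np.radians(6.79)),np.cos(np.radians(6.79))])
h=np.array([560.5,-152.5])
from scipy.optimize import least_squares
f=lambda s:np.linalg.norm(E-(h-s*ax),axis=1)-14
r=least_squares(lambda s:f(s[0]),[11.],loss="soft_l1"); print(r.x,f(r.x[0]).round(1), h-r.x*ax)
r=least_squares(lambda c:np.linalg.norm(E-c,axis=1)-14,h-11*ax,loss="soft_l1"); print(r.x,(h-r.x)@ax)
# drift
a,d,P=cloud("wrist"); np.save("w2.npy",P); cv2.imwrite("pics/w2.png",a); s=arm.get_state(); print(s["eef_pos"],s["ee_rot"],s["t"])
hs=cv2.cvtColor(a,cv2.COLOR_BGR2HSV); m=(hs[...,0]>=3)&(hs[...,0]<=14)&(hs[...,1]>170)&(P[...,2]>.08)&(P[...,2]<.16)
q=P[m]; t=q[q[:,2]>.134]; print(len(q),len(t)); r=cv2.minAreaRect((t[:,:2]*1000).astype(np.float32)); print(r,np.median(t[:,2]))
v,u=np.where(m&(P[...,2]>.134)); print(u.min(),u.max(),v.min(),v.max())
E
```

```text
[10.88747494] [-0.1 -0.4  0.6  0.5  0.5 -0.5 -0.3  0.1  0.5  0.  -0.3 -0.4 -0.2  0.1
 -0.2] [ 561.78723336 -163.31111191]
[ 561.58384587 -163.31947517] 10.871732899787204
[0.46718383 0.1432665  0.26666285] [-3.14149734e+00  7.26282381e-05 -2.71791475e+00] 2.7
544 342
((463.41143798828125, 142.5823516845703), (22.105514526367188, 22.328506469726562), 70.82431030273438) 0.1389631098161641
308 335 174 201
```

View pics/w2.png

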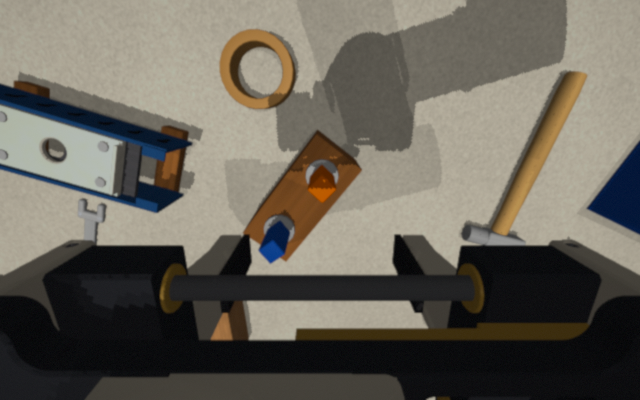

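The orange grip is at about (322,182), with its top at z 0.139 (as expected) and a face size of 22 mm. The strap hole is 10.9 mm off, toward −y. Now I turn to square with the grip and descend.

Call:
move_arm --rows "0 0 0 0.004 0.001 0 0.0876;0 0 8.7 0 0 0 0.0876;0 0 8.7 0 0 0 0.0876;0 0 8.7 0 0 0 0.0876;0 0 8.7 0 0 0 0.0876;0 0 8.7 0 0 0 0.0876;0 0 0 0 0 0.03 0.0876;0 0 0 0 0 0 0.0876"

```text
t: 3.7
eef_pos: [0.4619, 0.1419, 0.2349]
ee_rot: [-3.138, -0.003, 2.805]
force: [-0.1, 0.8, 0.2]
width: 0.0875
gripper_force: 0.0
```

```bash
python3 - <<'E'
from h import *
a,d,P=cloud("wrist"); s=arm.get_state(); print(s["q"])
hs=cv2.cvtColor(a,cv2.COLOR_BGR2HSV); m=(hs[...,0]>=3)&(hs[...,0]<=14)&(hs[...,1]>170)&(P[...,2]>.134)&(P[...,2]<.16)
t=P[m]; print(len(t),cv2.minAreaRect((t[:,:2]*1000).astype(np.float32)),np.median(t[:,2]))
go([.4634,.1426,.102],np.radians(160.8))
E
```

```text
[ 7.06055587e-01  3.98139817e-02 -3.90945250e-01  2.28423091e-04
 -1.14197465e+00 -2.61248580e+00]
482 ((462.5338134765625, 143.14271545410156), (21.27533721923828, 21.22212028503418), 70.83258056640625) 0.13886354142890991
shift tool [-0.0007  0.0006  0.1343] rows 3 each [-0.0002  0.0002  0.0448] t 3.75
turn [-0.1  -0.05 -0.02]
```

Call:
move_arm --rows "0 0 0 0 0.0005 0.045 0.0876;0 0 0 0 0 0.045 0.0876;0 0 0 0 0 0.034 0.0876;0 0 0 0 0 0.01 0.0876;0 0 0 0 0 0 0.0876"

```text
t: 4.38
eef_pos: [0.4638, 0.1442, 0.1033]
ee_rot: [-3.141, 0.0, 2.807]
force: [0.3, -1.1, 0.6]
width: 0.0877
gripper_force: 0.0
```

Call:
move_arm --rows "0 0 0 0 0 0 0.01;0 0 0 0 0 0 0.01;0 0 0 0 0 0 0.01;0 0 0 0 0 0 0.01" --squeeze 10

```text
t: 4.88
eef_pos: [0.4632, 0.1441, 0.1029]
ee_rot: [3.141, 0.0, 2.807]
force: [0.6, -0.3, 0.0]
width: 0.0535
gripper_force: 0.0
```

Call:
move_arm --rows "0 0 0 0 0 0 0.01;0 0 0 0 0 0 0.01;0 0 0 0 0 0 0.01;0 0 0 0 0 0 0.01;0 0 0 0 0 0 0.01"

```text
t: 5.5
eef_pos: [0.463, 0.1439, 0.1025]
ee_rot: [-3.141, -0.0, 2.807]
force: [-0.1, -1.0, 0.5]
width: 0.0221
gripper_force: 10.0
```

Call:
move_arm --rows "0 0 0 0 0 0 0.01;0 0 0 0 0 0 0.01;0 0 0 0 0 -0.03 0.01;0 0 0 0 0 -0.045 0.01;0 0 0 0 0 -0.045 0.01;0 0 0 0 0 0 0.01;0 0 0 0 0 0 0.01;0 0 0 0 0 0 0.01" --squeeze 50

```text
t: 6.5
eef_pos: [0.4623, 0.1436, 0.221]
ee_rot: [-3.139, -0.002, 2.807]
force: [0.4, -0.6, -2.8]
width: 0.0218
gripper_force: 50.0
```

```bash
python3 - <<'E'
from h import *
a,d,P=cloud("wrist"); s=arm.get_state(); cv2.imwrite("pics/w3.png",a); np.save("w3.npy",P); print(s["eef_pos"],s["ee_rot"],s["force"],s["moment"],s["t"])
# strap hole (0.5617,-.1633); plate hole (.5605,-.1525); drift meas (.4632,.1428) with TCP (.4632,.1440)
E
```

```text
[0.46243099 0.14363999 0.22107839] [-3.13939423e+00 -1.66278953e-03  2.80699778e+00] [-1.14875286 -0.12439064 -2.56895045] [-0.02562568 -0.03453674 -0.00468297] 6.55
```

View pics/w3.png

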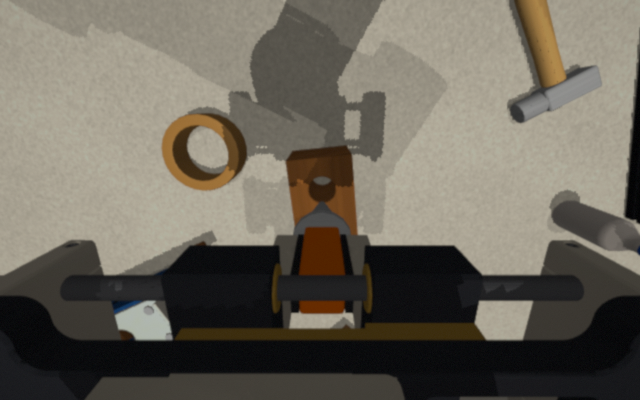

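The drift is held upright, with its taper at about (322,205) and clear of the block. Moving over the upright.

Call:
move_arm --rows "0 0 0 -0.032 -0.042 0 0.01;0 0 0 -0.032 -0.042 0 0.01;0 0 0 -0.032 -0.042 0 0.01;0 0 0 -0.032 -0.042 0 0.01;0 0 0 -0.032 -0.042 0 0.01;0 0 0 -0.031 -0.04 0 0.01;0 0 0 0 0 0.01 0.01;0 0 0 0 0 0 0.01"

```text
t: 7.55
eef_pos: [0.5603, -0.1549, 0.2104]
ee_rot: [-3.141, -0.004, 2.806]
force: [0.3, -0.9, -2.7]
width: 0.0215
gripper_force: 50.0
```

Call:
move_arm --rows "0 0 0 0 0 0 0.01;0 0 0 0 0 0 0.01"

```text
t: 7.8
eef_pos: [0.5616, -0.1539, 0.213]
ee_rot: [3.141, 0.001, 2.809]
force: [-0.5, -0.4, -2.2]
width: 0.0214
gripper_force: 50.0
```

```bash
python3 - <<'E'
from h import *
a,d,P=cloud("wrist"); s=arm.get_state(); cv2.imwrite("pics/w4.png",a); np.save("w4.npy",P); print(s["eef_pos"],s["ee_rot"],s["force"],s["t"])
c=a[170:270,250:390]; cv2.imwrite("pics/w4c.png",cv2.resize(c,None,fx=5,fy=5,interpolation=cv2.INTER_CUBIC))
go([.5605,-.1555,.2])
M=arm.camera_model("wrist"); K=np.array(M["mtx"]); I=np.linalg.inv(np.array(M["mount"]))
T=np.eye(4);T[:3,:3]=R.from_euler("xyz",s["ee_rot"]).as_matrix();T[:3,3]=s["eef_pos"]
for n,p in (("tip",[0,0,.0955]),("collar",[0,0,.0275])):
    c=I@np.array(p+[1]); print(n,(K@c[:3]/c[2])[:2])
for n,p in (("plate",[.5605,-.1525,.088]),("strap",[.5617,-.1633,.078])):
    c=I@np.linalg.inv(T)@np.array(p+[1]); print(n,(K@c[:3]/c[2])[:2])
E
```

```text
[ 0.56166185 -0.15392279  0.21309623] [3.14130613e+00 7.99092853e-04 2.80860156e+00] [ 0.13380093  0.69115882 -3.07858275] 7.85
shift tool [ 0.0006 -0.0019  0.0131] rows 1 each [ 0.0006 -0.0019  0.0131] t 7.85
tip [321.62559262 203.12748365]
collar [321.67758529 235.45735407]
plate [322.53279681 192.01553913]
strap [313.09475421 193.54223953]
```

View pics/w4c.png

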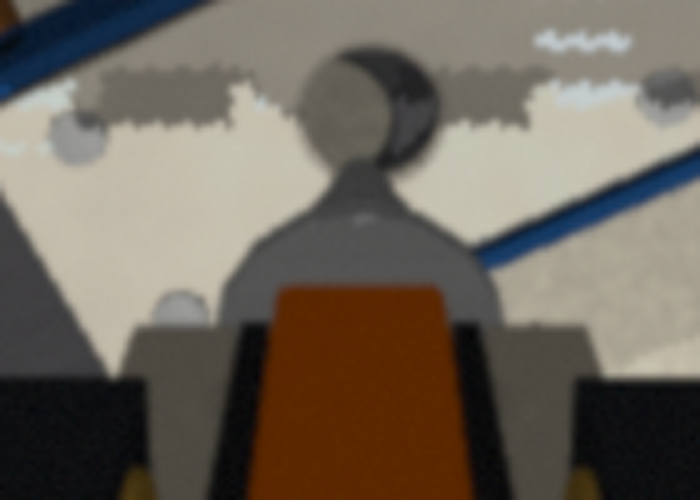

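The tip is at about (322,203) and the plate hole at about (324,192); both match predictions to 1–2 px. I shift slightly and lower in stages.

Call:
move_arm --rows "0 0 0 0 -0.002 0 0.01;0 0 0 0 0 0.018 0.01;0 0 0 0 0 0.01 0.01;0 0 0 0 0 0 0.01;0 0 0 0 0 0 0.01"

```text
t: 8.48
eef_pos: [0.5612, -0.1567, 0.1851]
ee_rot: [-3.142, 0.001, 2.807]
force: [0.1, -0.0, -2.8]
width: 0.0218
gripper_force: 50.0
```

Call:
move_arm --rows "0 0 0 0 0 0.003 0.01;0 0 0 0 0 0.003 0.01;0 0 0 0 0 0.002 0.01;0 0 0 0 0 0 0.01"

```text
t: 8.98
eef_pos: [0.5607, -0.1567, 0.1764]
ee_rot: [-3.141, -0.0, 2.807]
force: [0.2, -0.6, -2.6]
width: 0.022
gripper_force: 50.0
```

Call:
move_arm --rows "0 0 0 0 0 0.002 0.01;0 0 0 0 0 0.002 0.01;0 0 0 0 0 0.002 0.01;0 0 0 0 0 0 0.01;0 0 0 0 0 0 0.01"

```text
t: 9.6
eef_pos: [0.5609, -0.1567, 0.1706]
ee_rot: [-3.142, 0.0, 2.807]
force: [0.5, 1.1, -3.7]
width: 0.022
gripper_force: 50.0
```

Call:
move_arm --rows "0 0 0 0 0 0.002 0.01;0 0 0 0 0 0.002 0.01;0 0 0 0 0 0.001 0.01;0 0 0 0 0 0 0.01"

```text
t: 10.1
eef_pos: [0.5607, -0.1567, 0.1654]
ee_rot: [-3.141, -0.0, 2.807]
force: [-0.7, -0.4, -3.0]
width: 0.0217
gripper_force: 50.0
```

Call:
move_arm --rows "0 0 0 0 0 0.002 0.01;0 0 0 0 0 0.002 0.01;0 0 0 0 0 0.002 0.01;0 0 0 0 0 0 0.01"

```text
t: 10.6
eef_pos: [0.5607, -0.1567, 0.1593]
ee_rot: [-3.141, -0.0, 2.807]
force: [-0.2, -0.1, -3.9]
width: 0.0216
gripper_force: 50.0
```

Call:
move_arm --rows "0 0 0 -0.0005 -0.0011 0 0.01;0 0 0 -0.0005 -0.0011 0 0.01;0 0 0 0 0 0 0.01"

```text
t: 10.98
eef_pos: [0.561, -0.1586, 0.1595]
ee_rot: [3.141, -0.0, 2.807]
force: [0.2, 5.6, -2.6]
width: 0.0221
gripper_force: 50.0
```

Call:
move_arm --rows "0 0 0 -0.0005 -0.0011 0 0.01;0 0 0 -0.0005 -0.0011 0 0.01;0 0 0 0 0 0 0.01;0 0 0 0 0 0 0.01"

```text
t: 11.48
eef_pos: [0.5613, -0.1611, 0.1595]
ee_rot: [3.141, -0.0, 2.807]
force: [-0.2, 4.6, -3.0]
width: 0.0218
gripper_force: 50.0
```

Call:
move_arm --rows "0 0 0 0 -0.0005 0.002 0.01;0 0 0 0 0 0.002 0.01;0 0 0 0 0 0.002 0.01;0 0 0 0 0 0.002 0.01;0 0 0 0 0 0 0.01"

```text
t: 12.1
eef_pos: [0.5617, -0.1618, 0.152]
ee_rot: [3.141, 0.001, 2.807]
force: [0.6, 4.9, -0.9]
width: 0.0218
gripper_force: 50.0
```

Call:
move_arm --rows "0 0 0 0 0 0.002 0.01;0 0 0 0 0 0.002 0.01;0 0 0 0 0 0.002 0.01;0 0 0 0 0 0.002 0.01;0 0 0 0 0 0 0.01"

```text
t: 12.72
eef_pos: [0.5617, -0.1619, 0.1439]
ee_rot: [3.141, 0.001, 2.807]
force: [1.8, 4.9, -0.2]
width: 0.0217
gripper_force: 50.0
```

Call:
move_arm --rows "0 0 0 -0.0009 0.0003 0 0.01;0 0 0 0 0 0.002 0.01;0 0 0 0 0 0.002 0.01;0 0 0 0 0 0 0.01;0 0 0 0 0 0 0.01"

```text
t: 13.35
eef_pos: [0.5622, -0.162, 0.1396]
ee_rot: [3.142, 0.0, 2.807]
force: [-0.2, 4.4, -0.3]
width: 0.022
gripper_force: 50.0
```

Call:
move_arm --rows "0 0 0 0 0 0.002 0.01;0 0 0 0 0 0.001 0.01;0 0 0 0 0 0 0.01;0 0 0 0 0 0 0.01"

```text
t: 13.85
eef_pos: [0.5622, -0.162, 0.1366]
ee_rot: [3.142, 0.0, 2.807]
force: [0.6, 4.9, 1.2]
width: 0.0215
gripper_force: 50.0
```

Call:
move_arm --rows "0 0 0 0 0 0.001 0.01;0 0 0 0 0 0.001 0.01;0 0 0 0 0 0.001 0.01;0 0 0 0 0 0 0.01"

```text
t: 14.35
eef_pos: [0.5622, -0.162, 0.1336]
ee_rot: [3.142, 0.0, 2.807]
force: [0.6, 4.2, 1.6]
width: 0.0218
gripper_force: 50.0
```

Call:
move_arm --rows "0 0 0 0 0 0.001 0.01;0 0 0 0 0 0.001 0.01;0 0 0 0 0 0 0.01;0 0 0 0 0 0 0.01"

```text
t: 14.85
eef_pos: [0.5621, -0.1619, 0.1313]
ee_rot: [3.141, -0.0, 2.807]
force: [0.4, 5.1, -1.0]
width: 0.0216
gripper_force: 50.0
```

Call:
move_arm --rows "0 0 0 0 0 0.001 0.01;0 0 0 0 0 0.001 0.01;0 0 0 0 0 0 0.01;0 0 0 0 0 0 0.01"

```text
t: 15.35
eef_pos: [0.5621, -0.1619, 0.1293]
ee_rot: [3.142, -0.0, 2.807]
force: [1.1, 5.2, -1.5]
width: 0.0218
gripper_force: 50.0
```

Call:
move_arm --rows "0 0 0 0 0 0.001 0.01;0 0 0 0 0 0.001 0.01;0 0 0 0 0 0 0.01;0 0 0 0 0 0 0.01"

```text
t: 15.85
eef_pos: [0.5621, -0.1619, 0.1274]
ee_rot: [3.141, -0.0, 2.807]
force: [0.4, 5.3, -1.5]
width: 0.0215
gripper_force: 50.0
```

Call:
move_arm --rows "0 0 0 0 0 0.001 0.01;0 0 0 0 0 0.001 0.01;0 0 0 0 0 0 0.01;0 0 0 0 0 0 0.01"

```text
t: 16.35
eef_pos: [0.5621, -0.162, 0.1255]
ee_rot: [3.142, 0.0, 2.807]
force: [0.9, 5.1, -0.8]
width: 0.0216
gripper_force: 50.0
```

Call:
move_arm --rows "0 0 0 0 0 0.001 0.01;0 0 0 0 0 0 0.01;0 0 0 0 0 0 0.01"

```text
t: 16.73
eef_pos: [0.5621, -0.162, 0.1245]
ee_rot: [3.142, 0.0, 2.807]
force: [0.5, 4.9, -1.2]
width: 0.0216
gripper_force: 50.0
```

Call:
move_arm --rows "0 0 0 0 0 0.001 0.01;0 0 0 0 0 0 0.01;0 0 0 0 0 0 0.01"

```text
t: 17.1
eef_pos: [0.5621, -0.162, 0.1236]
ee_rot: [3.142, 0.0, 2.807]
force: [1.7, 5.3, -0.7]
width: 0.0218
gripper_force: 50.0
```

Call:
move_arm --rows "0 0 0 0 0 0.001 0.01;0 0 0 0 0 0 0.01;0 0 0 0 0 0 0.01"

```text
t: 17.48
eef_pos: [0.5621, -0.162, 0.1226]
ee_rot: [3.142, 0.0, 2.807]
force: [0.5, 4.9, -1.1]
width: 0.0219
gripper_force: 50.0
```

Call:
move_arm --rows "0 0 0 0 0 0.001 0.01;0 0 0 0 0 0 0.01;0 0 0 0 0 0.001 0.01;0 0 0 0 0 0 0.01"

```text
t: 17.98
eef_pos: [0.5621, -0.162, 0.1206]
ee_rot: [-3.142, 0.0, 2.807]
force: [1.4, 4.8, -0.5]
width: 0.0217
gripper_force: 50.0
```

Call:
move_arm --rows "0 0 0 0 0 0.001 0.01;0 0 0 0 0 0 0.01;0 0 0 0 0 0.001 0.01;0 0 0 0 0 0 0.01"

```text
t: 18.48
eef_pos: [0.5621, -0.162, 0.1185]
ee_rot: [-3.142, 0.0, 2.807]
force: [1.7, 4.9, -0.7]
width: 0.0215
gripper_force: 50.0
```

Call:
move_arm --rows "0 0 0 0 0 0.001 0.01;0 0 0 0 0 0 0.01;0 0 0 0 0 0 0.01"

```text
t: 18.85
eef_pos: [0.5621, -0.162, 0.1176]
ee_rot: [-3.142, 0.0, 2.807]
force: [0.9, 4.4, -0.7]
width: 0.0215
gripper_force: 50.0
```

Call:
move_arm --rows "0 0 0 0 0 0.0007 0.01;0 0 0 0 0 0 0.01;0 0 0 0 0 0.0006 0.01;0 0 0 0 0 0 0.01"

```text
t: 19.35
eef_pos: [0.5621, -0.162, 0.1163]
ee_rot: [-3.142, 0.0, 2.807]
force: [-0.3, 5.6, -1.5]
width: 0.0219
gripper_force: 50.0
```

Call:
move_arm --rows "0 0 0 0 0 0.0004 0.01;0 0 0 0 0 0 0.01;0 0 0 0 0 0 0.01"

```text
t: 19.73
eef_pos: [0.5621, -0.162, 0.1159]
ee_rot: [3.142, 0.0, 2.807]
force: [0.4, 5.9, -0.2]
width: 0.0218
gripper_force: 50.0
```

Call:
move_arm --rows "0 0 0 0 0 0.0004 0.01;0 0 0 0 0 0 0.01;0 0 0 0 0 0 0.01"

```text
t: 20.1
eef_pos: [0.5621, -0.162, 0.1155]
ee_rot: [-3.142, 0.0, 2.807]
force: [1.9, 6.1, -0.2]
width: 0.0218
gripper_force: 50.0
```

Call:
move_arm --rows "0 0 0 0 0 0.0004 0.01;0 0 0 0 0 0 0.01;0 0 0 0 0 0 0.01"

```text
t: 20.48
eef_pos: [0.5621, -0.1621, 0.1155]
ee_rot: [-3.141, 0.0, 2.807]
force: [-1.4, 4.5, 5.4]
width: 0.0218
gripper_force: 50.0
```

Call:
move_arm --rows "0 0 0 0 0 0.0003 0.01;0 0 0 0 0 0 0.01;0 0 0 0 0 0 0.01"

```text
t: 20.85
eef_pos: [0.5621, -0.1622, 0.1155]
ee_rot: [-3.141, 0.001, 2.807]
force: [-1.6, 4.5, 7.2]
width: 0.0218
gripper_force: 50.0
```

Contact came at exactly the expected height (TCP 0.1155), so the collar is seated. I ease the side load, release and withdraw.

Call:
move_arm --rows "0 0 0 0.0001 0.0003 -0.0002 0.01;0 0 0 0 0 0 0.01;0 0 0 0 0 0 0.01" --squeeze 10

```text
t: 21.22
eef_pos: [0.5622, -0.1622, 0.1155]
ee_rot: [-3.141, 0.001, 2.807]
force: [-1.4, 1.2, 6.8]
width: 0.022
gripper_force: 10.0
```

Call:
move_arm --rows "0 0 0 0 0 0 0.06;0 0 0 0 0 0 0.06;0 0 0 0 0 0 0.06;0 0 0 0 0 0 0.06;0 0 0 0 0 0 0.06;0 0 0 0 0 0 0.06"

```text
t: 21.98
eef_pos: [0.5621, -0.1617, 0.1149]
ee_rot: [-3.142, -0.0, 2.807]
force: [0.9, 0.5, 0.3]
width: 0.0602
gripper_force: 0.0
```

Call:
move_arm --rows "0 0 0 0 0 -0.02 0.06;0 0 0 0 0 -0.03 0.06;0 0 0 0 0 -0.05 0.06;0 0 0 0 0 -0.05 0.06;0 0 0 0 0 0 0.06;0 0 0 0 0 0 0.06"

```text
t: 22.72
eef_pos: [0.5618, -0.1615, 0.2647]
ee_rot: [3.141, -0.0, 2.807]
force: [-0.6, -0.3, -0.3]
width: 0.0601
gripper_force: 0.0
```

```bash
python3 - <<'E'
from h import *
a,d,P=cloud("wrist"); cv2.imwrite("pics/w5.png",a); s=arm.get_state(); print(s["eef_pos"],s["t"])
hs=cv2.cvtColor(a,cv2.COLOR_BGR2HSV); m=(hs[...,0]>=3)&(hs[...,0]<=14)&(hs[...,1]>170)&(P[...,2]>.14)&(P[...,2]<.17)
t=P[m]; print(len(t),cv2.minAreaRect((t[:,:2]*1000).astype(np.float32)),np.median(t[:,2]),"expect .152")
E
```

```text
[ 0.56146814 -0.16152048  0.26403625] 22.775
234 ((562.0940551757812, -162.15411376953125), (19.632282257080078, 21.571523666381836), 70.54049682617188) 0.1515442577083455 expect .152
```

View pics/w5.png

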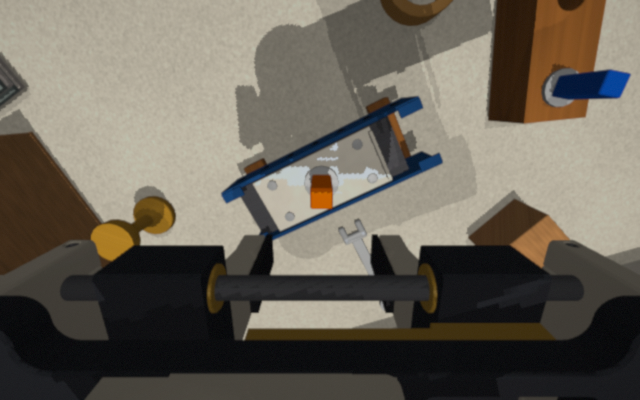

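The drift stands upright in the plate at about (321,190), collar flat, grip top at z 0.1515 (0.152 expected). The pin and the other objects in view are where they were. Handing in.

```bash
python3 -c "
from station import arm
print(arm.job_done())"
```

```text
the job is handed in; nothing more can be done
None
```

The drift now stands released through the plate and the strap with its collar seated on the plate, contact readings stayed below about 8 N, and the job was handed in at about 23 s; no verdict came back.

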